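Back the net-post winch off one notch

ROBOT

A 7-joint arm with a two-finger parallel gripper is mounted at the origin on the work surface. World frame = base frame: x ahead of the robot, y to its left, z up, the work surface at z = 0. Lengths are in m, angles in degrees, forces in N, time in s.
With the tool pointing down it reaches from about 0.425 to 0.95 m from the base axis. Payload 4.7 kg.
Tool frame: the origin (TCP) lies on the centre line of the jaws, within the pads' length; the fingertips stand 14 mm ahead of it and the grasp point (between the pads) lies 5 mm behind it (manip.tips_ahead is the distance from the TCP to the fingertips, in m); z points along the fingers, y is the line along which they close (so a half turn about z gives the same grasp; the last joint's range is limited). The gripper opens to 87 mm and grips with 3 to 60 N. Pads are 19 mm wide; open, the fingers measure 117 mm over their backs; the gripper's body (75 mm by 190 mm) begins 51 mm behind the grasp point.
Start: joints at [-76.083, 26.849, -2.785, 87.806, 1.381, 65.374, -4.715], TCP at [0.181, 0.65, 0.237] pointing down, gripper open.
Joint ranges: [-148.3, 148.3], [-19.14, 114.17], [-79.39, 73.82], [5.75, 140.21], [-59.74, 239.74], [12.07, 113.84], [-152.46, 152.46]. Speed limits (degrees/s): [147.25, 147.25, 180, 180, 180, 180, 180].

INTERFACE

Orientations are given as [roll, pitch, yaw] about the fixed x, y, z axes, in that order (R = Rz(yaw) Ry(pitch) Rx(roll)).
In Python, from rig import manip gives the robot as it stands. Calls block until the motion is done:
- manip.goto(position, orientation): joint-space move of the TCP to a pose.
- manip.move_straight(position, rotation=None, max_speed=0.15): straight line of the TCP; rotation=None keeps the orientation; max_speed is the mean speed in m/s.
- manip.goto_joints(angles): joint-space move.
- manip.open() and manip.close(): open the fingers fully, or close them until they stop; the grip force is fixed at half the most.
- manip.wait(seconds).
- manip.inverse_kinematics(position, orientation): joint angles nearest the present ones, or None.
- manip.camera(name): name is "side" or "top" or "wrist"; returns a dict with "image" (400x640x3 uint8, blue, green, red), "depth" (400x640 float32, m along the optical axis (not along the pixel's ray), 0 where there is no reading), "K" (3x3 intrinsics, pixels), "dist_coeffs" ([k1, k2, p1, p2, k3] as OpenCV has them; the pictures are not rectified), "world_to_cam" (4x4, takes a point from world to camera coordinates). Camera axes: x right, y down, z forward; pixel columns grow to the right and rows downward; lengths in m; the calibration is good to about 2 mm. A picture is of the moment at which its call begins.
A pose or a line that the arm cannot do raises manip.PlanningError and nothing moves.
- manip.hand_in(): hands the job in; it is judged then, once.
Readings, each from a call of its own:
- manip.current_time(): time.
- manip.current_joints(): joint angles.
- manip.current_qd(): joint speeds.
- manip.current_effort(): joint torques, N m.
- manip.current_tcp_pos(): TCP position.
- manip.current_tool_rot(): TCP orientation.
- manip.current_wrist_force(): force on the tool from outside, world axes, zero at the start.
- manip.current_wrist_torque(): the same for the moment, N m.
- manip.current_width(): opening from 0.0 (shut) to 1.0 (fully open).
- manip.current_grip_force(): force on a finger pad.
Only numpy, scipy, OpenCV 4.12 (cv2) and the standard library are available. Lean on these libraries where they do the work, as an engineer would, in place of code of your own. Each camera call takes 0.05 s, during which the arm holds its last target. There are 200 camera calls.

TASK

The winch on the tennis net post lying on the table has been wound one notch too far, so the strap slot in its drum no longer faces straight up. With a fingertip lift the pawl out of the ratchet wheel and tip it back, push the crank so that the wheel goes backward (unwinding) one notch, then flip the pawl down again so that it sits fully in the teeth and catches the wheel there, one notch back from the start. Only push, gently, with the fingers: squeeze, force or pick up nothing, and leave the loose things on the table where they are.

Things in the scene. Friction and masses are not known exactly. Their poses are not given: they have to be found in the camera images.
- post: Fixed aluminium net post, 80 mm square, 1.34 m long, top face at 92 mm height, steel winch on top. Origin: on the table under the middle of the winch shaft (shaft height 150 mm). x: level, along the shaft from the crank side (robot's side) to the ratchet side; y: along the post; z up. Winch side plates at x = +-32 mm, y -104 to +42 mm, at most 196 mm high; outside them is free space.
- winch_axis (a point): On the shaft axis, in the middle of the ratchet wheel (x = 41 mm in the post's frame, height 150 mm). Dark steel wheel, 90 mm across, 10 mm thick, 12 saw teeth 9 mm deep, outside the ratchet-side plate. Drum (36 mm across, between the plates, with a dark strap slot), wheel and crank turn as one.
- wheel (a joint): Wheel, drum and crank, rad. Positive = backward (unwinding): top of wheel and crank go to the post's -y. Starts at -0.06 to 0 (slack); the seated pawl stops it at 0. One notch = 0.524: there the pawl catches it again and the slot faces straight up. With the pawl down it cannot pass backward; forward it clicks over. Stiff: 0.3 N m (3 N at the grip), stays where left.
- crank_grip (a point): Middle of the crank's black round grip: 24 mm diameter, 68 mm long, parallel to the shaft, from x = -54 to -122 mm in the post's frame (this point -88). 100 mm from the shaft axis, it turns with the wheel: at wheel = 0 it is 75 degrees up from the post's +y (y = +26 mm, height 247 mm), at 0.524 it is at 105 degrees (y = -26 mm, height 247 mm). Crank arm: 7 mm bar at x = -47 mm.
- pawl (a joint): Pawl hinge, rad: 0 = seated in a notch, positive = lifted. Held only by its weight (120 g): below 0.55 it falls back on the wheel; past 0.85 it tips over and stays leaning on its stop at 1.22. Above 0.22 the nose clears the teeth. If the wheel is short of a full notch the nose lies on a tooth's sloping back, up to 0.2 high, and sinks to 0 as the wheel comes back against it.
- pawl_peg (a point): Middle of the pawl's finger peg: steel stub, 10 mm diameter, 38 mm long, parallel to the shaft, x = 46 to 84 mm in the post's frame (this point 66). It is 48 mm from the pawl hinge (y = -63 mm, height 169 mm). Seated: y = -36 mm, height 208 mm; pushed level toward -y it swings over the top (height 217 mm) to the tipped-back rest (y = -91 mm, height 208 mm); pushed toward +y it flips back.
- spanner: Loose steel spanner lying on the table on the crank side of the post; to be left alone. Origin under its middle.
- scissors: Loose pair of scissors, about 180 mm long, lying on the table on the crank side of the post; to be left alone. Origin near the pivot.
- glue_stick: Loose white glue stick, 29 mm diameter, 95 mm tall, standing on the table on the ratchet side of the post; to be left alone. Origin at the centre of its underside.
- tape_roll: Loose roll of paper tape, 90 mm diameter, 25 mm high, lying flat on the table on the ratchet side of the post; to be left alone. Origin at the centre of its underside.

How it is judged:
By the outcome, as a careful person would: the job done as asked, in the order asked, and still so for the second after the job is handed in, with the robot touching nothing.
It also fails if it takes over 64 s, if anything falls off the work surface, if the arm or the gripper's body presses on something with over 40 N, if the wrist force passes 120 N, or if a joint passes its speed limit or range.

## Working session

There is one attempt and no reset: what is moved stays moved. The work goes in short steps, each a Python script; the robot and the scene stay as the last script left them, time stands still between calls to the robot, and variables do not carry over. Pictures are saved under pics/ and viewed, at most 10 in all, crops included, and the job is handed in when it is done.

```bash
mkdir -p pics
python3 - <<'E'
from rig import manip
import cv2,numpy as np,pickle
d={}
for n in ("top","side"):
    c=manip.camera(n); d[n]=c; cv2.imwrite(f"pics/{n}0.png",c["image"])
    print(n,c["K"].tolist(),c["dist_coeffs"],np.round(c["world_to_cam"],4).tolist())
pickle.dump(d,open("v0.pkl","wb"))
print(manip.current_time(),manip.current_tcp_pos(),manip.current_tool_rot(),manip.tips_ahead)
E
```

```text
top [[411.2083453876887, 0.0, 323.08564546194407], [0.0, 411.2083453876887, 196.7471500396733], [0.0, 0.0, 1.0]] [-0.07279143  0.          0.          0.          0.        ] [[0.0053, -1.0, -0.0082, -0.0133], [-0.9965, -0.0046, -0.0838, 0.589], [0.0838, 0.0086, -0.9964, 0.998], [0.0, 0.0, 0.0, 1.0]]
side [[501.14573968411736, 0.0, 315.8456363893177], [0.0, 501.14573968411736, 208.82553432520504], [0.0, 0.0, 1.0]] [-0.12260446  0.          0.          0.          0.        ] [[0.9798, -0.1998, -0.0089, -0.5824], [-0.1569, -0.7398, -0.6543, 0.1771], [0.1241, 0.6424, -0.7562, 1.1666], [0.0, 0.0, 0.0, 1.0]]
0.1 [0.18104741 0.64974425 0.2356203 ] [-1.79901029e+02  2.50647243e-03  1.64428964e+02] 0.014
```

View pics/top0.png

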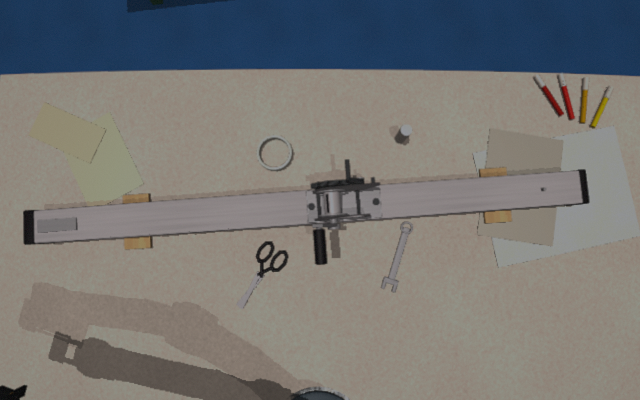

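View pics/side0.png

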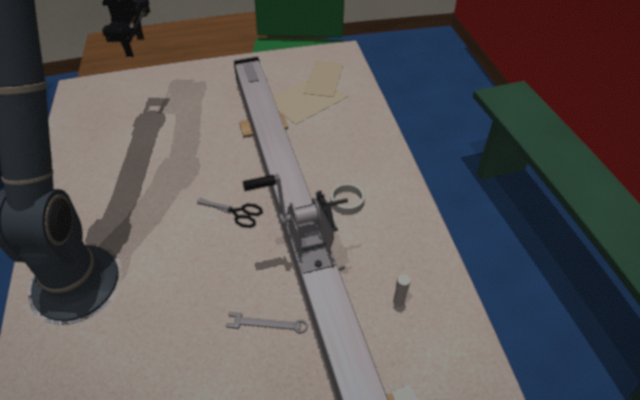

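The top view shows the post running horizontally, with the crank grip near (320,247), the peg near (348,168), the tape at (275,153), the glue stick at (404,133), and the scissors and spanner below. In the side view the grip is near (260,183) and the peg near (341,202). Next I'll zoom in on both.

Run:
```python
import pickle,cv2,numpy as np
d=pickle.load(open("v0.pkl","rb"))
a=d["top"]["image"][140:270,290:390]; b=d["side"]["image"][160:290,235:365]
f=lambda i:cv2.convertScaleAbs(cv2.resize(i,None,fx=3.4,fy=3.4,interpolation=cv2.INTER_CUBIC),alpha=1.6)
cv2.imwrite("pics/zoom.png",np.hstack([f(a),f(b)]))
```

```text
(no output)
```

View pics/zoom.png

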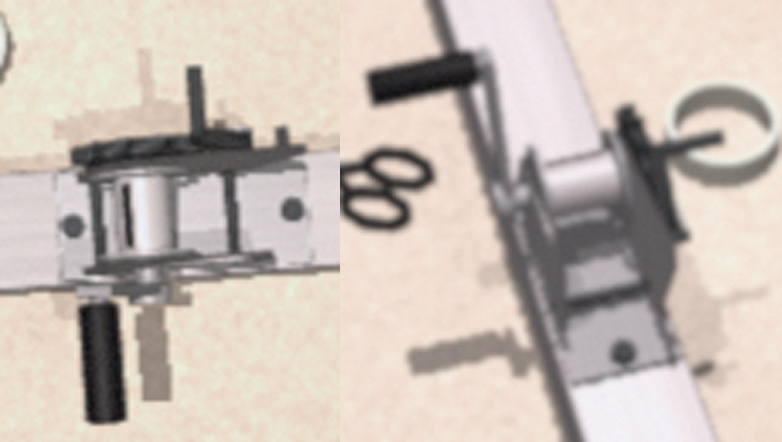

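Zoomed: in the top view the grip axis runs (319,229) to (321,264) and the peg (347,160) to (348,180). In the side view the grip runs (275,180) to (244,186) and the peg (331,203) to (347,200). Next I'll triangulate these.

```bash
cat > geo.py <<'E'
import cv2,numpy as np
def ray(c,p):
    u=cv2.undistortPoints(np.array([[p]],float),c["K"],c["dist_coeffs"])[0,0]
    R,t=c["world_to_cam"][:3,:3],c["world_to_cam"][:3,3]
    v=R.T@np.array([*u,1]); return -R.T@t, v/np.linalg.norm(v)
def tri(c1,p1,c2,p2):
    o,a=ray(c1,p1);q,b=ray(c2,p2)
    s=np.linalg.lstsq(np.c_[a,-b],q-o,rcond=None)[0]
    x,y=o+a*s[0],q+b*s[1]; return (x+y)/2,np.linalg.norm(x-y)
def plane(c,p,z):
    o,v=ray(c,p); return o+v*(z-o[2])/v[2]
E
python3 - <<'E'
import pickle
from geo import *
d=pickle.load(open("v0.pkl","rb")); T,S=d["top"],d["side"]
def blob(c,x0,y0,x1,y1,th):
    m=(c["image"][y0:y1,x0:x1].max(2)<th).astype(np.uint8)
    n,l,s,ce=cv2.connectedComponentsWithStats(m); i=1+s[1:,4].argmax()
    pts=np.argwhere(l==i)[:,::-1].astype(np.float32); r=cv2.minAreaRect(pts)
    return ce[i]+[x0,y0],s[i].tolist(),r
g=blob(T,308,225,334,272,40);h=blob(S,238,172,276,196,40);print(g,h)
print("grip",tri(T,g[0],S,h[0]))
print("gripends",tri(T,(319.1,229.1),S,(274.7,180)),tri(T,(320.9,263.8),S,(243.8,185.6)))
pt,e1=tri(T,(346.8,159.7),S,(347.4,199.7)); print("pegtip",pt,e1)
print("pegbase",tri(T,(348.2,180.3),S,(330.6,203.5)))
# post edges at columns, z=.092 : strongest vertical gradients
hsv=cv2.GaussianBlur(T["image"],(3,3),0).astype(float)
E=[[],[]]
for x in list(range(165,300,6))+list(range(395,475,6)):
    col=hsv[:,x]; sat=cv2.cvtColor(hsv[:,x:x+1].astype(np.uint8),cv2.COLOR_BGR2HSV)[:,0,1].astype(int)
    yc=int(227-(x-29)*40/555); m=sat[yc-30:yc+30]; c0=m[28:33].mean()
    t=(c0+m.max())/2*0.9
    u=yc
    while sat[u]<t and u>yc-30:u-=1
    l=yc
    while sat[l]<t and l<yc+30:l+=1
    E[0].append(plane(T,(x,u+.5),.092));E[1].append(plane(T,(x,l-.5),.092))
for e in E:
    e=np.array(e);k=np.polyfit(e[:,1],e[:,0],1);r=e[:,0]-np.polyval(k,e[:,1]);k=np.polyfit(e[abs(r)<.006,1],e[abs(r)<.006,0],1)
    print("edge x=k*y+c",k,"yaw",-np.degrees(np.arctan(k[0])),np.std(r))
def fp(c,x,y,z):pass
for n,p,z in(("tape",(275,153),.012),("glue",(403,131),.095)):print(n,plane(T,p,z))
E
```

```text
(array([319.75483871, 246.11935484]), [6, 4, 13, 35, 310], ((11.728425979614258, 21.19797134399414), (34.12733840942383, 10.402069091796875), 85.91438293457031)) (array([259.43921569, 182.46666667]), [6, 4, 32, 14, 255], ((21.4412841796875, 10.162386894226074), (9.552270889282227, 31.055587768554688), 80.13418579101562))
grip (array([ 0.47558911, -0.00639111,  0.24710931]), np.float64(0.0014343187782721173))
gripends (array([ 0.50799707, -0.00488934,  0.24591895]), np.float64(0.0007945021368549737)) (array([ 0.44230669, -0.00882921,  0.24756942]), np.float64(0.0024391989777394507))
pegtip [ 0.65061899 -0.06016329  0.21160269] 0.0018592892407017837
pegbase (array([ 0.61099704, -0.06328495,  0.21164671]), np.float64(0.0075443540575886835))
edge x=k*y+c [-0.07812812  0.60181272] yaw 4.467336617814141 0.0006655709513708672
edge x=k*y+c [-0.07861125  0.52122564] yaw 4.494849264350338 0.0007069280410549818
tape [0.70141576 0.112898   0.012     ]
glue [ 0.73935542 -0.19823453  0.095     ]
```

```bash
cat > act.py <<'E'
from rig import manip
import numpy as np,cv2,pickle
YAW=4.48; a=np.radians(YAW); O=np.array([.564,-.030])
ux=np.array([np.cos(a),np.sin(a)]); uy=np.array([-np.sin(a),np.cos(a)])
ROT=[180,0,YAW+90]
def W(lx,ly,tip):  # post-frame mm, tip height mm -> TCP world
    return [*(O+ux*lx/1e3+uy*ly/1e3), tip/1e3+manip.tips_ahead]
def go(lx,ly,tip,v=.15): manip.move_straight(W(lx,ly,tip),max_speed=v)
def rep(s):
    p=manip.current_tcp_pos(); q=np.array(p[:2])-O
    print(s,"t %.1f"%manip.current_time(),"l",np.round([q@ux*1e3,q@uy*1e3,p[2]*1e3-14],1),"F",np.round(manip.current_wrist_force(),1))
def snap(n):
    d={k:manip.camera(k) for k in("top","side")}; pickle.dump(d,open(n+".pkl","wb"))
    f=lambda i:cv2.convertScaleAbs(cv2.resize(i,None,fx=3,fy=3,interpolation=cv2.INTER_CUBIC),alpha=1.6)
    cv2.imwrite(f"pics/{n}.png",np.hstack([f(d["top"]["image"][140:270,280:390]),f(d["side"]["image"][150:280,235:365])]))
E
python3 - <<'E'
from act import *
manip.close()
p=manip.current_tcp_pos(); manip.move_straight([p[0],p[1],.33],max_speed=.3)
manip.goto(W(72,0,300),ROT); rep("above")
go(72,0,215,.2); rep("near"); print(manip.current_joints(),manip.current_width())
c=manip.camera("side"); t=manip.camera("top")
f=lambda i:cv2.convertScaleAbs(cv2.resize(i,None,fx=3,fy=3,interpolation=cv2.INTER_CUBIC),alpha=1.6)
cv2.imwrite("pics/near.png",np.hstack([f(t["image"][130:270,280:390]),f(c["image"][130:270,235:370])]))
E
```

```text
above t 4.9 l [ 72.3   1.4 299.8] F [ 0.1 -0.4  0.8]
near t 5.5 l [ 72.6  -0.  215.8] F [0.1 0.6 1. ]
[-29.07960573  27.03091154  38.90294509  95.64981265 -18.52575518
  63.85334617  19.50515188] 0.005849070757662129
```

View pics/near.png

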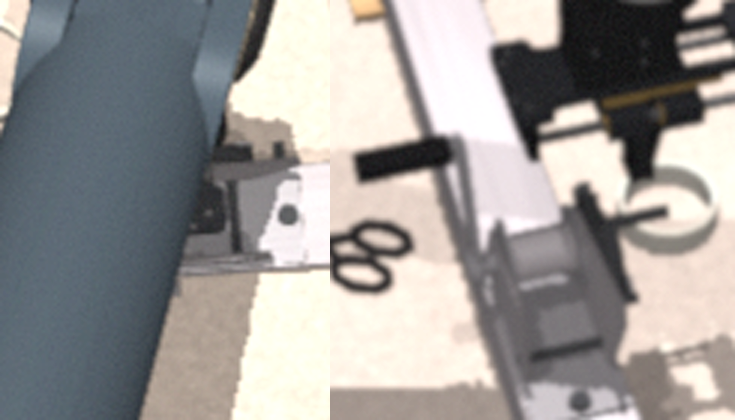

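The closed fingers hang just beside the peg on its +y side (side crop about (640,170), peg tip (660,210)), clear of everything else. Now I'll push.

Run:
```python
from act import *
go(72,-5,196,.1); rep("down")
for y in (-20,-35,-50,-62,-70): go(72,y,196,.06); rep("push")
go(72,-55,196,.1); go(72,-55,300,.3); 
go(72,60,330,.3); rep("up")
snap("s1")
```

```text
down t 6.0 l [ 71.7  -5.2 195.7] F [-0.1  0.2  0.6]
push t 6.4 l [ 72.  -20.8 196.3] F [-0.5  1.1  0.3]
push t 6.8 l [ 71.8 -36.  196. ] F [ 0.4 -0.6  0.1]
push t 7.2 l [ 71.8 -50.9 196. ] F [ 0.4  0.4 -0.6]
push t 7.5 l [ 71.9 -62.8 196.1] F [ 0.2 -0.4  0.1]
push t 7.8 l [ 71.9 -70.7 196.1] F [-0.8  0.2  0.2]
up t 9.2 l [ 71.3  61.1 328.5] F [-1.  -0.6 -0.3]
```

View pics/s1.png

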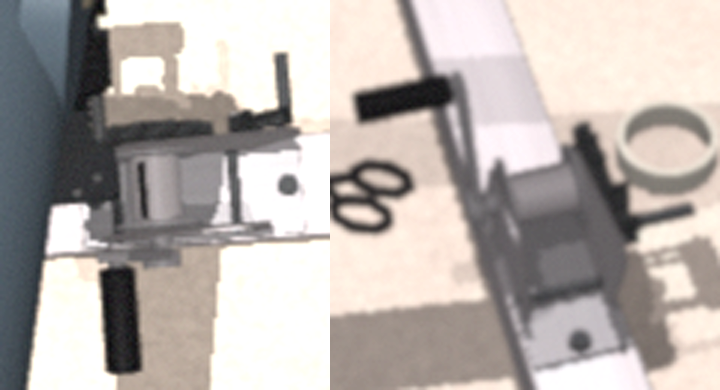

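The pawl is tipped back: its peg is now at top-view pixel (374,165), and the wheel hasn't moved. Next is the crank, stopping a little short so I can measure it.

```bash
cat > grip.py <<'E'
from geo import *
def grip(d):
    T,S=d["top"],d["side"]
    def blob(c,x0,y0,x1,y1,th=40):
        m=(c["image"][y0:y1,x0:x1].max(2)<th).astype(np.uint8)
        n,l,s,ce=cv2.connectedComponentsWithStats(m); i=1+s[1:,4].argmax(); return ce[i]+[x0,y0],s[i].tolist()
    g=blob(T,308,225,365,275);h=blob(S,236,172,276,222); return tri(T,g[0],S,h[0]),g,h
E
python3 - <<'E'
from act import *
go(-88,65,330,.35); rep("over"); go(-88,65,236,.2)
for y in (45,30,18,9): go(-88,y,236,.06); rep("push")
go(-88,20,236,.1); go(-88,75,310,.3); manip.move_straight(W(20,190,330),max_speed=.35); rep("clear")
snap("s2")
from grip import grip
for n in("v0","s1","s2"):
    (p,e),g,h=grip(pickle.load(open(n+".pkl","rb"))); q=p[:2]-O
    print(n,np.round(p,4),round(e,4),"lx,ly",np.round([q@ux*1e3,q@uy*1e3],1),g,h)
E
```

```text
over t 9.9 l [-88.3  64.  330.2] F [0.1 0.2 0.2]
push t 11.0 l [-87.7  44.4 236.4] F [-0.1  1.   0.8]
push t 11.4 l [-88.3  29.4 235.8] F [ 0.2  0.7 -0.2]
push t 11.7 l [-88.3  17.3 235.7] F [ 0.6  0.4 -0.2]
push t 12.0 l [-88.3   8.4 235.7] F [-0.4  0.5 -0.7]
clear t 13.3 l [ 19.8 188.7 328.1] F [ 0.6 -1.5 -0.5]
v0 [ 0.4756 -0.0064  0.2471] 0.0014 lx,ly [-86.3  30.4] (array([319.75483871, 246.11935484]), [6, 4, 13, 35, 310]) (array([259.43921569, 182.46666667]), [8, 4, 32, 14, 255])
s1 [ 0.4754 -0.0067  0.2475] 0.0021 lx,ly [-86.5  30.2] (array([319.88826816, 246.36592179]), [6, 4, 13, 35, 358]) (array([259.5234375 , 182.42578125]), [8, 4, 32, 14, 256])
s2 [ 0.4749 -0.0577  0.252 ] 0.0088 lx,ly [-91.  -20.7] (array([346.67175573, 244.01526718]), [35, 3, 7, 34, 131]) (array([259.57792208, 199.21428571]), [3, 18, 37, 30, 308])
```

View pics/s2.png

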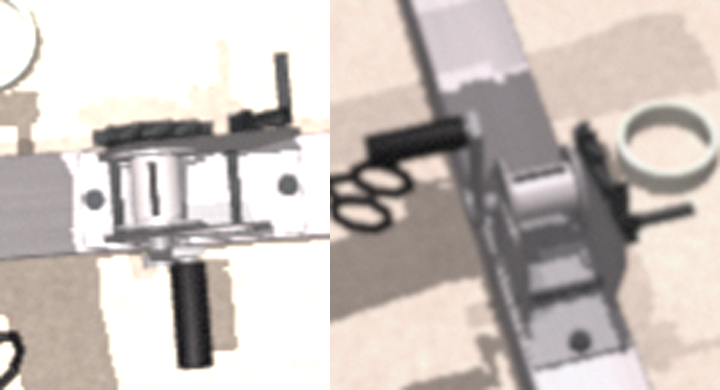

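The grip is now centred at top pixel (343.3,245) and side pixel (264.2,196.3). The slot has moved nearly to the top, at top pixel (331,202). Next I'll calculate the wheel angle.

Run:
```python
import pickle
from geo import *
a=np.radians(4.48);O=np.array([.564,-.030]);ux=np.array([np.cos(a),np.sin(a)]);uy=np.array([-ux[1],ux[0]])
d=pickle.load(open("s2.pkl","rb"));T,S=d["top"],d["side"]
L=lambda p:np.round([*(np.array([ux,uy])@(p[:2]-O)*1e3),p[2]*1e3],1)
for n,t,s in(("grip",(343.3,245),(264.2,196.3)),("pegtip",(373.3,158.3),(355.7,219.7)),("grip0",(319.75,246.1),(259.4,182.5)),("pegtip0",(346.8,159.7),(347.4,199.7))):
    p,e=tri(T,t,S,s);print(n,L(p),round(e*1e3,1))
print("slot",L(plane(T,(331,202.3),.168)))
# drum edges top crop x 128..185 -> mid
print("drum edges",L(plane(T,(280+130/3,202),.150)),L(plane(T,(280+186/3,202),.150)))
```

```text
grip [-86.4 -14.9 252.3] 3.2
pegtip [ 83.5 -91.5 209.4] 2.2
grip0 [-86.3  30.5 247. ] 1.3
pegtip0 [ 84.  -36.8 211.6] 1.9
slot [  1.3   1.4 168. ]
drum edges [  4.4  17.7 150. ] [  1.5 -22.9 150. ]
```

The wheel is at about 0.40 rad, judged by both the grip and the finger contact. The peg tip at ly -91.5 confirms the frame to about 1 mm. I'll push on to about 0.47, flip the pawl down, then nudge the wheel to its stop.

Run:
```python
from act import *
go(-88,50,330,.35); go(-88,24,236,.2)
for y in (8,0.7): go(-88,y,236,.05); rep("push")
go(-88,15,236,.1); go(-88,30,310,.25)
go(72,-120,300,.35); go(72,-120,196,.2); rep("side")
for y in (-105,-90,-80,-70,-63,-59): go(72,y,196,.05); rep("flip")
go(72,-75,196,.1); go(72,-75,300,.3); go(60,-230,320,.35); rep("clear")
snap("s3")
```

```text
push t 15.2 l [-88.    7.5 236.3] F [-0.8  0.4  0.1]
push t 15.5 l [-88.1   0.7 235.8] F [ 0.3  1.6 -1.4]
side t 17.7 l [  72.5 -119.6  197.5] F [ 0.2 -0.5  0. ]
flip t 18.1 l [  72.3 -104.4  196.4] F [ 0.  -1.1 -0.1]
flip t 18.6 l [ 72.  -89.2 195.8] F [ 0.4  0.2 -0. ]
flip t 18.9 l [ 72.1 -79.3 195.9] F [-0.4 -0.4 -0.2]
flip t 19.3 l [ 72.1 -69.3 195.9] F [-0.1 -0.1  0.9]
flip t 19.6 l [ 72.1 -62.4 195.9] F [-0.1  1.   0.2]
flip t 19.8 l [ 72.1 -58.6 196. ] F [0.1 0.8 0.2]
clear t 21.2 l [  59.2 -230.5  318.2] F [ 0.4  0.5 -0.1]
```

View pics/s3.png

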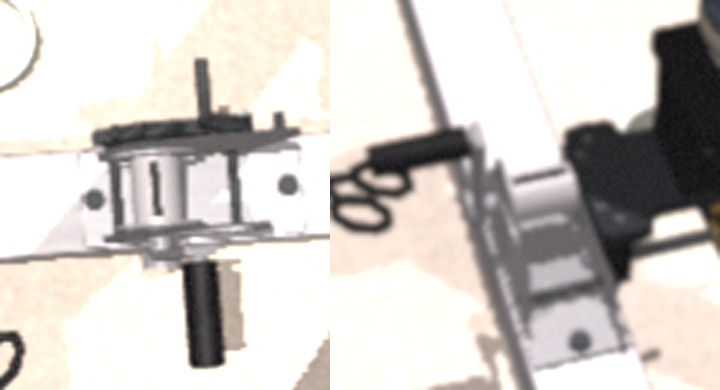

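The pawl is down again: the peg is at top pixel (347,160), as at the start. The grip is centred at about (347.5,245). Now the gentle nudge, watching the force.

Run:
```python
from act import *
go(-20,-150,330,.35); go(-88,50,330,.35); go(-88,24,236,.2); go(-88,3,236,.08); rep("start")
f0=0
y=1.
while y>-9:
    go(-88,y,236,.02); manip.wait(.1)
    F=np.mean([np.array(manip.current_wrist_force())[:2]@uy for _ in range(4)])
    q=np.array(manip.current_tcp_pos()[:2])-O; print("%.1f act %.2f F %.1f"%(y,q@uy*1e3,F))
    if abs(F)>8: break
    y-=.5
go(-88,10,236,.08); go(-88,75,320,.25); manip.move_straight(W(20,190,330),max_speed=.35); rep("clear")
snap("s4")
```

```text
start t 23.6 l [-87.5   3.  236.7] F [-0.1  0.6  0.3]
1.0 act 1.29 F 0.7
0.5 act 0.68 F 0.7
0.0 act 0.57 F 3.1
-0.5 act -0.35 F 3.8
-1.0 act -0.94 F 3.9
-1.5 act -1.47 F 3.6
-2.0 act -2.02 F 2.8
-2.5 act -2.53 F 2.9
-3.0 act -2.94 F 3.6
-3.5 act -3.26 F 4.3
-4.0 act -3.50 F 4.8
-4.5 act -3.70 F 5.7
-5.0 act -3.88 F 6.7
-5.5 act -4.07 F 7.7
-6.0 act -4.22 F 7.5
-6.5 act -4.39 F 9.3
clear t 30.7 l [ 20.  188.7 327.8] F [-0.3 -0.  -0.6]
```

View pics/s4.png

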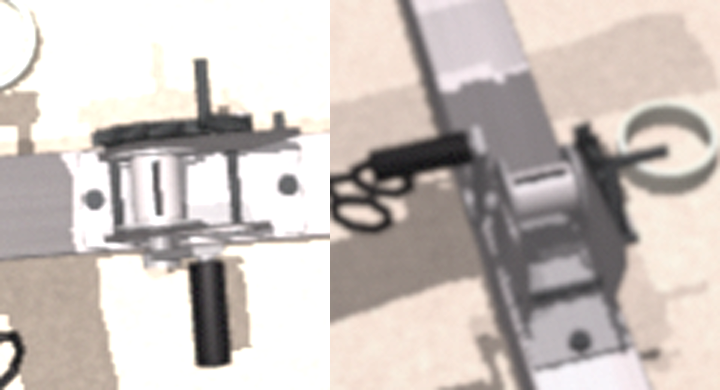

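The wheel stopped hard at -4 mm (I expected -4.5 mm). The slot is on top, at top pixel (332.5,202), the peg is at its seated position (347,160), and the tape and scissors are where they were.

```bash
python3 -c "
from rig import manip
print(manip.hand_in())"
```

```text
the job is handed in; nothing more can be done
None
```

The job is handed in: I tipped the pawl back, unwound the wheel one notch, and flipped the pawl down again; it seated and stopped the wheel there, with push force at most about 9 N and no loose item touched.

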